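# Shift the capsule filler's lever into its third slot

## Task

The capsule filler's red-knobbed lever stands somewhere in the left-hand leg (slots one and two) of its H-shaped gate. Push it with the fingers into neutral, across to the right-hand leg, and then forward, away from the robot, fully home into the third slot (three dots), and come away leaving it there. Only push: do not pinch the knob from two sides or pull it up, do not let the lever dip into slot four, and leave everything else on the bench where it stands.

Things in the scene. Friction and masses are not known exactly. Their poses are not given: they have to be found in the camera images.
- filler: White bench capsule filler, fixed; place and yaw vary. Origin: on the bench under the centre of the lever gate; +x = forward (away from the robot, turned at most 0.4 rad), +y = left, z up. Console 200 x 200 mm centred on the origin, 92 mm high; on it a 130 x 130 mm metal gate plate, top 100 mm up. Beyond it (x 105 to 325, y +-120 mm) a filling deck 74 mm high, pins to 94 mm.
- gate (a point): Centre of the H gate on top of the gate plate, 100 mm above the bench; axes as the filler. Two legs run fore and aft, centre lines at y = +22 (left) and -22 mm (right), 16 mm wide, 62 mm long, joined at mid-length by a crossbar (neutral) 22 mm wide. Blue dots at the slot ends: one = far left, two = near left, three = far right, four = near right.
- knob (a point): Centre of the red, white-capped lever knob: 36 mm across its four lobes (20 mm round columns at front, back, left, right), 34 mm high, tilts with the lever, on a 10 mm round steel stem; 150 mm above the pivot. About 2 to 4 N on its side moves it.
- lever_across (a joint): Sideways lean of the lever, rad: 0 upright, positive to the right (-y of the filler). -0.303 to 0.303 between the outer stops; -0.27 is the middle of the left leg, +0.27 of the right leg. Can pass from side to side only when lever_fore is within about +-0.075. Stays where it is left (friction); starts in the left leg.
- lever_fore (a joint): Fore and aft lean of the lever, rad: 0 upright (neutral), positive forward. +0.268 is the stop in slots one and three, -0.268 that in slots two and four. Stays where it is left (friction); starts anywhere along the left leg.
- knob_lift (a joint): How far the knob is pulled up along its stem, m: 0 at rest, held down by a spring of 8 N plus 0.4 N per mm; stop at 0.012. Not to be used.
- pivot (a point): Pivot of the lever, inside the console, 80 mm under point gate; axes as the filler. From it, in the filler's axes, the knob's centre is at x = 150 sin(fore), y = -150 cos(fore) sin(across), z = 150 cos(fore) cos(across) mm: about 40 mm to the side in either leg, and 40 mm fore or aft at the slot ends.
- lobe_front: Lobe of the red knob facing forward; origin at its foot, on the lobe's axis (8 mm from the stem's axis, 17 mm below the knob's centre).
- lobe_back: Lobe of the red knob facing back to the robot; origin likewise.
- lobe_left: Lobe of the red knob facing left; origin likewise.
- lobe_right: Lobe of the red knob facing right; origin likewise.
- bowl: Loose footed steel bowl, 108 mm across, 85 mm high, origin under its foot; leave alone.
- bottle_a: Loose amber bottle with a pale label and white cap, 48 mm across, 110 mm high, origin under it; leave alone.
- bottle_b: Loose amber bottle with a black cap, 48 mm across, 95 mm high, origin under it; leave alone.
- cream_jar: Loose white jar with a blue lid, 54 mm across, 55 mm high, origin under it; leave alone.
- tamper: Loose steel hand tamper standing on its 44 mm foot, 80 mm high, origin under it; leave alone.
- spatula: Loose spatula 190 mm long lying on the bench between the console and the robot; leave alone.
- tray: Loose shallow blue tray, 90 x 120 x 25 mm, origin under its middle; leave alone.

How it is judged:
On the way:
1. the lever has come across through neutral to the right-hand leg (value of joint lever_across above 0.15 rad and value of joint lever_fore between -0.12 and 0.12 rad), for 0.05 s.
At the end, for the whole second after the job is handed in: The lever rests in slot three: leaning right (across above 0.2 rad) and forward to within 0.053 rad (8 mm at the knob) of its front stop, still, the knob down on its stem (within 3 mm), and every loose thing within 30 mm of where it stood (value of joint lever_across above 0.2 rad and value of joint lever_fore above 0.215 rad and value of joint knob_lift below 0.003 m and velocity of joint lever_fore between -0.1 and 0.1 rad/s and velocity of joint lever_across between -0.1 and 0.1 rad/s and distance of each of bowl, bottle_a, bottle_b, cream_jar, tamper, spatula, tray from where it was at the start of the episode below 0.03 m); the robot touches nothing.
It fails at once if the lever dipped into slot four (value of joint lever_across above 0.15 rad and value of joint lever_fore below -0.16 rad).
It fails at once if the knob was pulled up by more than 6 mm (value of joint knob_lift above 0.006 m).
It fails at once if the knob was pinched from two opposite sides ((contact force between the fingers and lobe_front above 1 N and contact force between the fingers and lobe_back above 1 N) or (contact force between the fingers and lobe_left above 1 N and contact force between the fingers and lobe_right above 1 N)).
It fails at once if a bystander was moved or lifted by more than 30 mm (distance of any of bowl, bottle_a, bottle_b, cream_jar, tamper, spatula, tray from where it was at the start of the episode above 0.03 m).
It also fails if it takes over 51 s, if anything falls off the work surface, if the arm or the gripper's body presses on something with over 40 N, if the wrist force passes 120 N, or if a joint passes its speed limit or range.

## Robot

A 6-joint arm with a two-finger parallel gripper is mounted at the origin on the work surface. World frame = base frame: x ahead of the robot, y to its left, z up, the work surface at z = 0. Lengths are in m, angles in rad, forces in N, time in s.
With the tool pointing down it reaches from about 0.325 to 0.85 m from the base axis. Payload 15.5 kg.
Tool frame: the origin (TCP) lies midway between the tips of the shut fingers; the grasp point (between the pads) lies robot.grip_depth behind it (robot.grip_depth is the distance from the TCP to the grasp point, in m); z points along the fingers, x is the direction in which the jaws open and shut, and the axes are right-handed (so a half turn about z gives the same grasp; the last joint's range is limited). The gripper opens to 91 mm and grips with 3 to 60 N. Pads are 32 mm wide; open, the fingers measure 118 mm over their backs; the gripper's body (76 mm by 178 mm) begins 60 mm behind the grasp point.
Start: joints at [-1.353, 0.494, 1.345, -0, 1.302, -0.096], TCP at [0.193, -0.594, 0.214] pointing down, gripper open.
Joint ranges: [-2.91, 2.91], [-0.82, 2.16], [0.22, 2.67], [-1.22, 4.37], [0.12, 2.79], [-3.08, 3.08]. Speed limits (rad/s): [1.89, 1.89, 2.57, 3.01, 3.01, 3.01].

## Interface

Orientations are given as a unit quaternion [x, y, z, w].
In Python, from workcell import robot gives the robot as it stands. Calls block until the motion is done:
- robot.move_to(position, orientation): joint-space move of the TCP to a pose.
- robot.line_to(position, rotation=None, max_speed=0.15, guard=None): straight line of the TCP; rotation=None keeps the orientation; max_speed is the mean speed in m/s. With guard (N) it stops when the force on the tool has changed by that much, and returns True; else False.
- robot.goto_joints(angles): joint-space move.
- robot.move_gripper(opening, f_grip=None): finger opening in m; f_grip is the grip in N (None keeps the last); returns when the fingers have stopped.
- robot.sleep(seconds).
- robot.inverse_kinematics(position, orientation): joint angles nearest the present ones, or None.
- robot.state(): the state.
- robot.grab_frame(name): name is "side" or "top" or "wrist"; returns (picture, depth): 420x560x3 uint8, red, green, blue; 420x560 float32, m along the optical axis (not along the pixel's ray), 0 where there is no reading.
- robot.camera_info(name): a dict with "fx", "fy", "cx", "cy" (pixels), "D" ([k1, k2, p1, p2, k3] as OpenCV has them; the pictures are not rectified), "cam_to_world" (4x4, takes a point from camera to world coordinates). Camera axes: x right, y down, z forward; pixel columns grow to the right and rows downward; lengths in m; the calibration is good to about 2 mm. A picture is of the moment at which its call begins: read the wrist's pose just before it. camera_info takes no time and is no camera call; for the wrist camera it gives the pose at the moment of the call.
A pose or a line that the arm cannot do raises robot.IKError and nothing moves.
- robot.job_done(): hands the job in, once; it reports no verdict.
The state is a dict: "time_s": time; "qpos": joint angles; "qd": joint speeds; "joint_torque": joint torques, N m; "position": TCP position; "tcp_rot": TCP orientation; "contact_force": force on the tool from outside, world axes, zero at the start; "ft_torque": the same for the moment, N m; "opening": finger opening in m.
Only numpy, scipy, OpenCV 4.12 (cv2) and the standard library are available. Lean on these libraries where they do the work, as an engineer would, in place of code of your own. Each camera call takes 0.05 s, during which the arm holds its last target.

## Working session

There is one attempt and no reset: what is moved stays moved. The work goes in short steps, each a Python script; the robot and the scene stay as the last script left them, time stands still between calls to the robot, and variables do not carry over. Pictures are saved under pics/ and viewed, and the job is handed in when it is done.

```bash
mkdir -p pics; ls
python3 - <<'E'
from workcell import robot
import cv2,numpy as np
print(robot.state(), robot.grip_depth)
for n in ("side","top","wrist"):
    p,d=robot.grab_frame(n); cv2.imwrite(f"pics/{n}0.png",p[:,:,::-1]); np.save(f"{n}0.npy",d)
    i=robot.camera_info(n); print(n,i)
    np.savez(f"{n}0i.npz",**{k:np.array(v) for k,v in i.items()})
E
```

```text
pics
{'time_s': 0.0, 'qpos': array([-1.35252630e+00,  4.94180759e-01,  1.34613992e+00, -3.16908398e-06,
        1.30249989e+00, -9.55141565e-02]), 'qd': array([ 0.0004535 , -0.00133402,  0.0002057 , -0.00198588, -0.00030825,
        0.00140316]), 'joint_torque': array([ 2.35417581e-03, -8.78810692e+01, -3.81849289e+01,  7.10434048e-02,
        5.32301422e-02, -1.66706600e-04]), 'position': array([ 0.1928223, -0.5941063,  0.2133368]), 'tcp_rot': array([ 8.08906843e-01, -5.87936513e-01, -4.60960577e-04, -4.05544947e-04]), 'contact_force': array([0.42373882, 0.84109891, 0.73070696]), 'ft_torque': array([ 0.01220068,  0.00238194, -0.00473449]), 'opening': 0.09112749676713792} 0.0188
side {'fx': 463.5616413285687, 'fy': 463.5616413285687, 'cx': 280.6820721024613, 'cy': 208.27173968474872, 'D': array([-0.15865714,  0.        ,  0.        ,  0.        ,  0.        ]), 'cam_to_world': array([[-0.89507718, -0.27541581,  0.35068929,  0.18413212],
       [-0.44575875,  0.57321939, -0.68754539,  0.73311601],
       [-0.01166103, -0.77172901, -0.6358446 ,  0.7784355 ],
       [ 0.        ,  0.   
[... 426 characters left out ...]
35e-03, -7.39397817e-02, -9.97254903e-01,
         9.52841492e-01],
       [ 0.00000000e+00,  0.00000000e+00,  0.00000000e+00,
         1.00000000e+00]])}
wrist {'fx': 333.64169122325603, 'fy': 333.64169122325603, 'cx': 283.8593467319849, 'cy': 214.1820574099366, 'D': array([-0.02841741,  0.        ,  0.        ,  0.        ,  0.        ]), 'cam_to_world': array([[ 3.08531926e-01, -9.21712739e-01, -2.35061008e-01,
         2.59200291e-01],
       [-9.51213705e-01, -2.99153513e-01, -7.54961128e-02,
        -5.74151557e-01],
       [-7.33597326e-04,  2.46886213e-01, -9.69044199e-01,
         3.85386438e-01],
       [ 0.00000000e+00,  0.00000000e+00,  0.00000000e+00,
         1.00000000e+00]])}
```

View pics/top0.png

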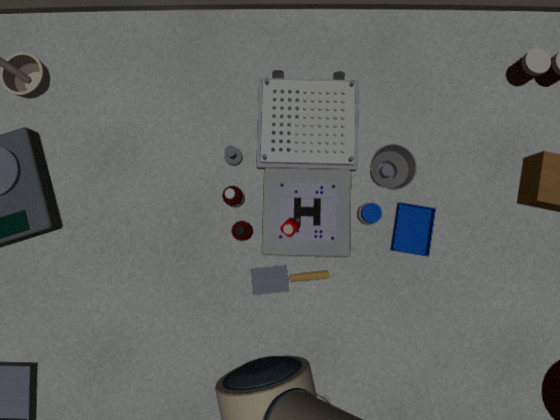

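View pics/side0.png

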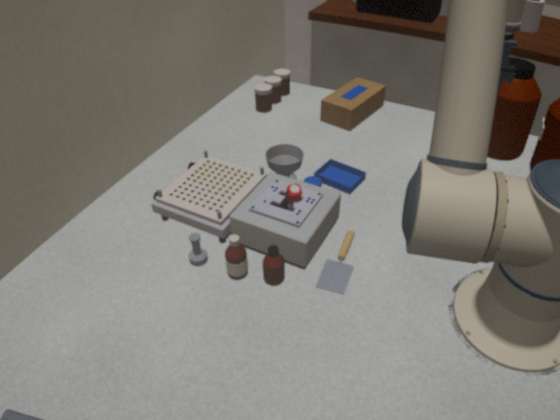

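Run:
```python
import cv2
p=cv2.imread("pics/top0.png")[150:270,240:380]
cv2.imwrite("pics/top0c.png",cv2.resize(p,None,fx=5,fy=5,interpolation=cv2.INTER_CUBIC))
```

```text
(no output)
```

View pics/top0c.png

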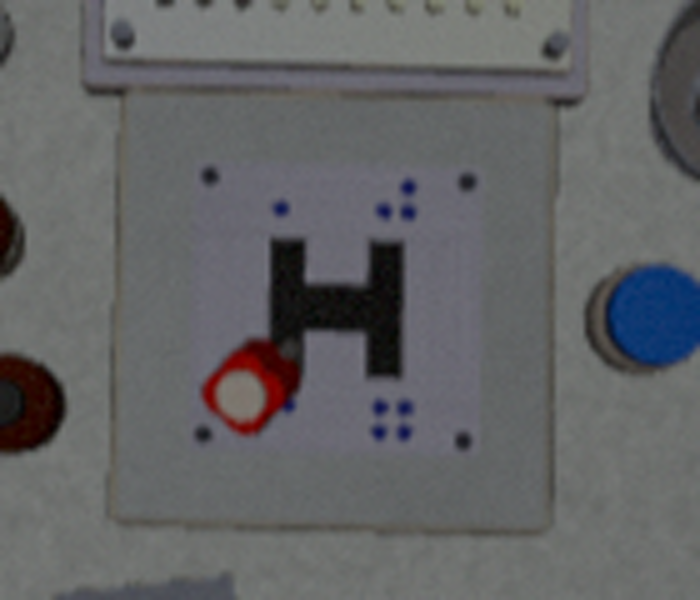

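```bash
cat > h.py <<'E'
import numpy as np,cv2
def info(n):
    f=np.load(n+"0i.npz"); return {k:f[k] for k in f.files}
def ray(i,uv):
    K=np.array([[i["fx"],0,i["cx"]],[0,i["fy"],i["cy"]],[0,0,1]],float)
    q=cv2.undistortPoints(np.array(uv,float).reshape(-1,1,2),K,np.array(i["D"])).reshape(-1,2)
    T=np.array(i["cam_to_world"]);d=np.c_[q,np.ones(len(q))]@T[:3,:3].T
    return T[:3,3],d
def onz(i,uv,z):
    o,d=ray(i,uv); return o+d*((z-o[2])/d[:,2])[:,None]
def proj(i,P):
    T=np.linalg.inv(np.array(i["cam_to_world"]))
    K=np.array([[i["fx"],0,i["cx"]],[0,i["fy"],i["cy"]],[0,0,1]],float)
    p=np.atleast_2d(P)@T[:3,:3].T+T[:3,3]
    return cv2.projectPoints(p,np.zeros(3),np.zeros(3),K,np.array(i["D"]))[0].reshape(-1,2)
def lever(f,a,r=.15): return np.array([r*np.sin(f),-r*np.cos(f)*np.sin(a),r*np.cos(f)*np.cos(a)])
E
python3 - <<'E'
from h import *
i=info("top"); d=np.load("top0.npy")
c=lambda L:[(240+(u+.5)/5-.5,150+(v+.5)/5-.5) for u,v in L]
s=onz(i,c([(210,176),(468,182),(203,434),(463,441)]),.1)
print("screws",s,s.mean(0)); 
for a,b in ((0,1),(2,3),(0,2),(1,3)): print(np.linalg.norm(s[a]-s[b]), np.degrees(np.arctan2(*(s[b]-s[a])[[1,0]])))
g=onz(i,c([(288,239),(388,241),(384,378)]),.1);print("legs",g,np.linalg.norm(g[1]-g[0]),np.linalg.norm(g[2]-g[1]))
con=onz(i,c([(120,92),(555,100),(552,530),(110,520)]),.092);print("console",con,con.mean(0))
print("cap",onz(i,c([(239,394)]),.175))
o=i["cam_to_world"]
for u,v in c([(336,308),(239,394),(420,300)]):
    dd=d[int(round(v)),int(round(u))]; oo,r=ray(i,[(u,v)]); print("depth pt",oo+r[0]*dd)
E
```

```text
screws [[ 0.61736444  0.02126434  0.1       ]
 [ 0.61450815 -0.09476037  0.1       ]
 [ 0.50164238  0.02451488  0.1       ]
 [ 0.49838415 -0.09124985  0.1       ]] [ 0.55797478 -0.03505775  0.1       ]
0.116059859489781 -91.41021947035267
0.1158105707052907 -91.61218049685834
0.11576769727811011 178.3910300124958
0.11617704610737606 178.26843084926244
legs [[ 0.58884467 -0.01369225  0.1       ]
 [ 0.58788862 -0.05854715  0.1       ]
 [ 0.52647318 -0.05627165  0.1       ]] 0.04486508307858381 0.06145757714973986
console [[ 0.65708249  0.06224145  0.092     ]
 [ 0.65316738 -0.13596791  0.092     ]
 [ 0.4584913  -0.13182459  0.092     ]
 [ 0.46320925  0.06627768  0.092     ]] [ 0.5579876  -0.03481834  0.092     ]
cap [[0.51788722 0.00949683 0.175     ]]
depth pt [ 0.55806542 -0.03529877  0.09595669]
depth pt [0.51783275 0.0095342  0.17766383]
depth pt [ 0.56123662 -0.07249371  0.10150618]
```

```bash
cat >> h.py <<'E'
YAW=-0.028; G=np.array([.558,-.035,0])
R=np.array([[np.cos(YAW),-np.sin(YAW),0],[np.sin(YAW),np.cos(YAW),0],[0,0,1]])
def W(x,y,z): return G+R@np.array([x,y,z])/1.0
def L(p): return R.T@(np.array(p)-G)
def q(flip=0):
    t=YAW+flip*np.pi; return np.array([np.cos(t/2),np.sin(t/2),0,0])
def snap(robot,n,tag,box=None,s=1):
    i=robot.camera_info(n);p,d=robot.grab_frame(n)
    np.savez(n+"0i.npz",**{k:np.array(v) for k,v in i.items()}); np.save(n+"0.npy",d)
    p=p[:,:,::-1]
    if box: p=p[box[1]:box[3],box[0]:box[2]]
    cv2.imwrite(f"pics/{tag}.png",cv2.resize(p,None,fx=s,fy=s,interpolation=cv2.INTER_CUBIC))
E
python3 - <<'E'
from workcell import robot
from h import *
for f in (0,1,-1):
    for pt in ((-.09,.04,.25),(-.09,.04,.15),(-.03,.04,.15),(0,.09,.15),(.015,-.04,.15)):
        j=robot.inverse_kinematics(W(*pt),q(f)); print(f,pt,None if j is None else np.round(j,2))
E
```

```text
0 (-0.09, 0.04, 0.25) [-0.11  0.23  1.66 -0.    1.25 -0.08]
0 (-0.09, 0.04, 0.15) [-0.11  0.36  1.8  -0.    0.98 -0.08]
0 (-0.03, 0.04, 0.15) [-0.1   0.44  1.66 -0.    1.05 -0.07]
0 (0, 0.09, 0.15) [-0.01  0.48  1.58 -0.    1.09  0.02]
0 (0.015, -0.04, 0.15) [-0.23  0.5   1.54 -0.    1.1  -0.21]
1 (-0.09, 0.04, 0.25) [-0.11  0.23  1.66 -0.    1.25  3.06]
1 (-0.09, 0.04, 0.15) [-0.11  0.36  1.8  -0.    0.98  3.06]
1 (-0.03, 0.04, 0.15) [-0.1   0.44  1.66 -0.    1.05  3.07]
1 (0, 0.09, 0.15) None
1 (0.015, -0.04, 0.15) [-0.23  0.5   1.54 -0.    1.1   2.93]
-1 (-0.09, 0.04, 0.25) [-0.11  0.23  1.66 -0.    1.25  3.06]
-1 (-0.09, 0.04, 0.15) [-0.11  0.36  1.8  -0.    0.98  3.06]
-1 (-0.03, 0.04, 0.15) [-0.1   0.44  1.66 -0.    1.05  3.07]
-1 (0, 0.09, 0.15) None
-1 (0.015, -0.04, 0.15) [-0.23  0.5   1.54 -0.    1.1   2.93]
```

Run:
```python
from workcell import robot
from h import *
robot.move_gripper(0.0,10)
robot.move_to(W(-.09,.04,.26),q())
robot.line_to(W(-.09,.04,.152))
s=robot.state();print(s["time_s"],L(s["position"]),s["opening"],s["contact_force"])
snap(robot,"side","s1",(200,150,380,290),4); snap(robot,"wrist","w1")
```

```text
4.75 [-0.08953914  0.0398396   0.15258134] 0.0006141543803029014 [ 0.40589356 -0.01886333  0.74924744]
```

View pics/s1.png

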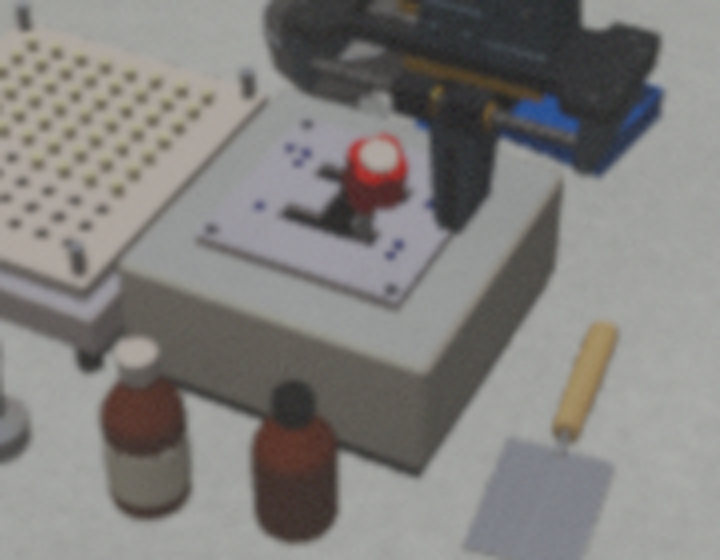

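View pics/w1.png

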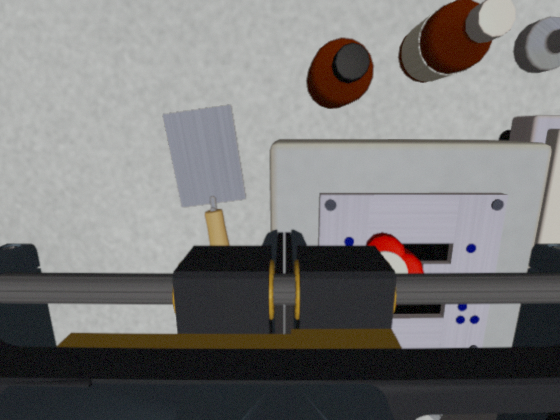

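Run:
```python
from workcell import robot
from h import *
print(robot.line_to(W(-.04,.04,.152),max_speed=.08,guard=25))
s=robot.state();print(s["time_s"],L(s["position"]),s["contact_force"])
snap(robot,"side","s2",(200,150,380,290),4);
```

```text
False
5.625 [-0.04025465  0.04001385  0.15189565] [ 0.05377744 -0.08427792  0.63131812]
```

View pics/s2.png

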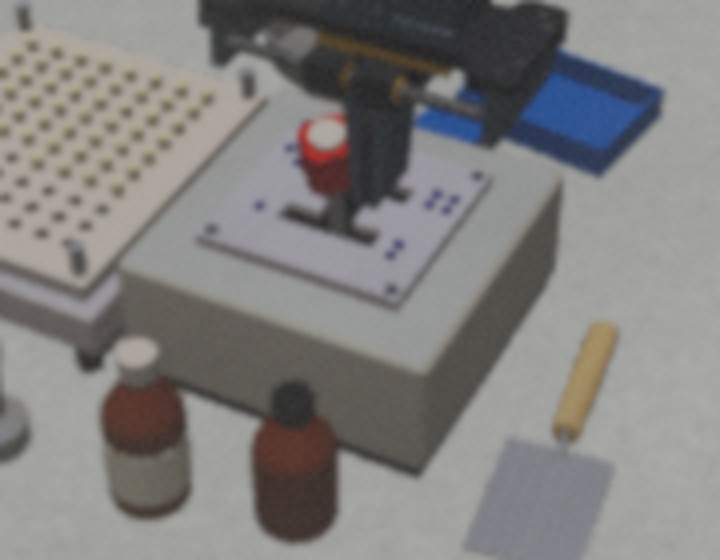

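Run:
```python
from h import *
i=info("side")
for f in (-.1,-.07,-.04,0,.04,.08):
    P=W(*(lever(f,-.27,.168)+[0,0,.02])); print(f,(proj(i,P)[0]-[200,150])*4)
B=W(*(lever(-.25,-.27,.168)+[0,0,.02]));print("start check (378,155):",(proj(i,B)[0]-[200,150])*4)
```

```text
-0.1 [338.49994471 136.59232824]
-0.07 [330.19060245 133.57116068]
-0.04 [321.92756746 130.73151185]
0 [311.00007334 127.23231403]
0.04 [300.19723715 124.06609663]
0.08 [289.5423106  121.23729782]
start check (378,155): [380.36832426 154.30285398]
```

Run:
```python
from workcell import robot
from h import *
print(robot.line_to(W(-.029,.04,.152),max_speed=.05,guard=25))
robot.line_to(W(-.06,.04,.152))
robot.line_to(W(-.06,.098,.147))
robot.line_to(W(.002,.098,.147))
s=robot.state();print(s["time_s"],L(s["position"]),s["contact_force"])
snap(robot,"side","s3",(200,150,380,290),4);snap(robot,"top","t3",(240,150,380,270),5)
```

```text
False
7.5083 [0.00116779 0.09745132 0.14668569] [ 0.39510709 -0.07552904  0.19443014]
```

View pics/s3.png

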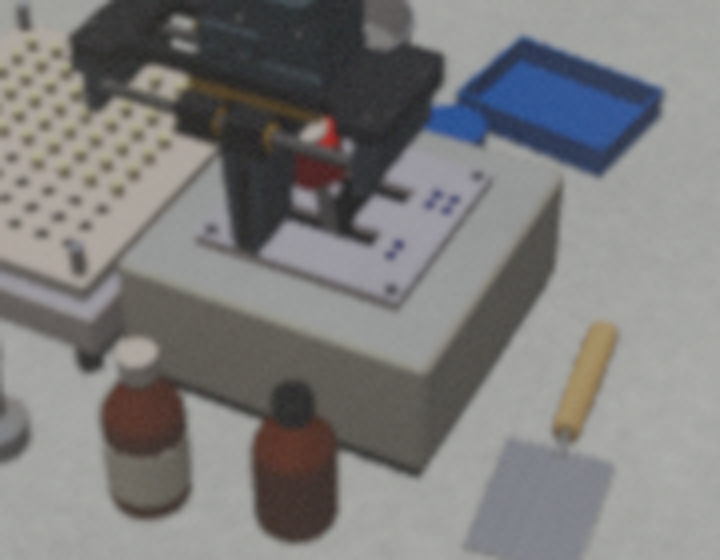

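View pics/t3.png

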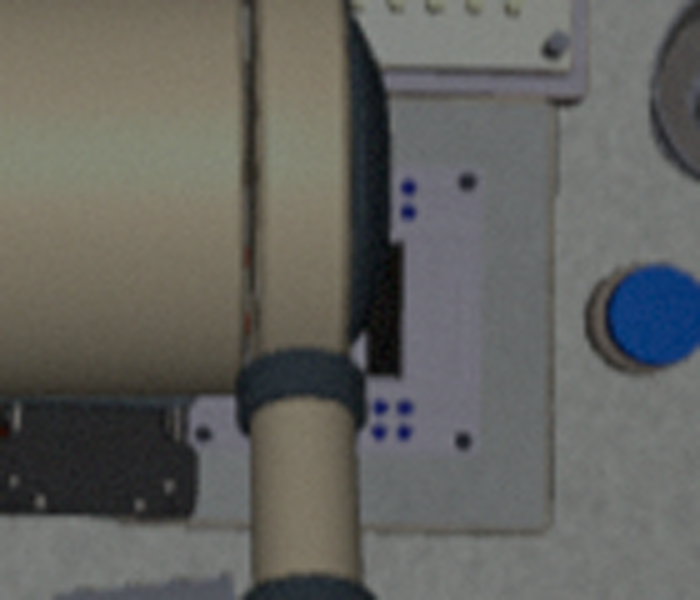

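Run:
```python
from workcell import robot
from h import *
for y in (.04,.015,.0):
    g=robot.line_to(W(.002,y,.147),max_speed=.07,guard=25)
    s=robot.state();print(g,s["time_s"],L(s["position"]),s["contact_force"])
    if g: break
snap(robot,"side","s4",(200,150,380,290),4);snap(robot,"wrist","w4")
```

```text
False 8.5833 [0.00202485 0.04007158 0.14691412] [-0.13977211  0.74563814 -0.20838254]
False 9.0917 [0.00198401 0.01447021 0.14697303] [ 0.04852156 -0.45008379  0.37638972]
False 9.4583 [ 0.00199116 -0.00051026  0.14698137] [ 0.2773269   0.542445   -0.06649954]
```

View pics/s4.png

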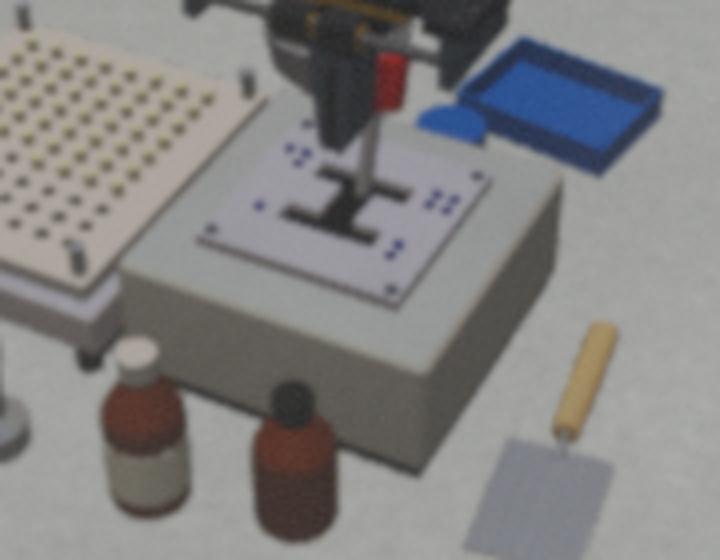

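View pics/w4.png

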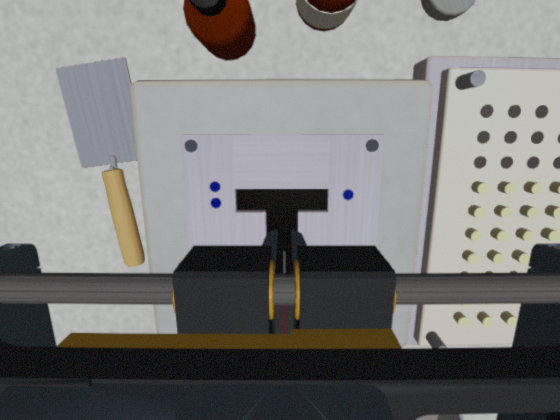

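Run:
```python
from h import *
i=info("side")
for f in (-.15,-.1,-.05,0,.05):
  for a in (.22,.27,.3):
    print(f,a,[((proj(i,W(*(lever(f,a,r)+[0,0,.02])))[0]-[200,150])*4).round(0) for r in (.083,.133,.168)])
```

```text
-0.15 0.22 [array([382., 189.]), array([402., 117.]), array([417.,  64.])]
-0.15 0.27 [array([385., 186.]), array([407., 113.]), array([423.,  60.])]
-0.15 0.3 [array([387., 185.]), array([410., 111.]), array([427.,  58.])]
-0.1 0.22 [array([376., 186.]), array([392., 112.]), array([405.,  59.])]
-0.1 0.27 [array([379., 184.]), array([397., 109.]), array([411.,  54.])]
-0.1 0.3 [array([381., 182.]), array([400., 107.]), array([414.,  52.])]
-0.05 0.22 [array([370., 184.]), array([382., 108.]), array([391.,  54.])]
-0.05 0.27 [array([373., 181.]), array([387., 105.]), array([398.,  50.])]
-0.05 0.3 [array([374., 180.]), array([390., 103.]), array([401.,  48.])]
0 0.22 [array([363., 181.]), array([372., 105.]), array([378.,  50.])]
0 0.27 [array([366., 179.]), array([377., 102.]), array([385.,  46.])]
0 0.3 [array([368., 178.]), array([380., 100.]), array([388.,  44.])]
0.05 0.22 [array([357., 180.]), array([362., 102.]), array([365.,  46.])]
0.05 0.27 [array([360., 177.]), array([367.,  99.]), array([372.,  42.])]
0.05 0.3 [array([362., 176.]), array([370.,  97.]), array([375.,  40.])]
```

Run:
```python
from workcell import robot
from h import *
g=robot.line_to(W(.002,-.007,.147),max_speed=.03,guard=8)
s=robot.state();print(g,s["time_s"],L(s["position"]),s["contact_force"])
robot.line_to(W(.002,.03,.147))
robot.line_to(W(-.07,.03,.150))
robot.line_to(W(-.07,-.036,.150))
s=robot.state();print(s["time_s"],L(s["position"]),s["contact_force"])
snap(robot,"side","s5",(200,150,380,290),4);
```

```text
True 9.8667 [ 0.00163208 -0.00618705  0.14665704] [1.84198468 7.64478442 1.8416782 ]
11.4833 [-0.06980525 -0.03577852  0.14987364] [ 0.51102013  0.54921258 -0.36214078]
```

View pics/s5.png

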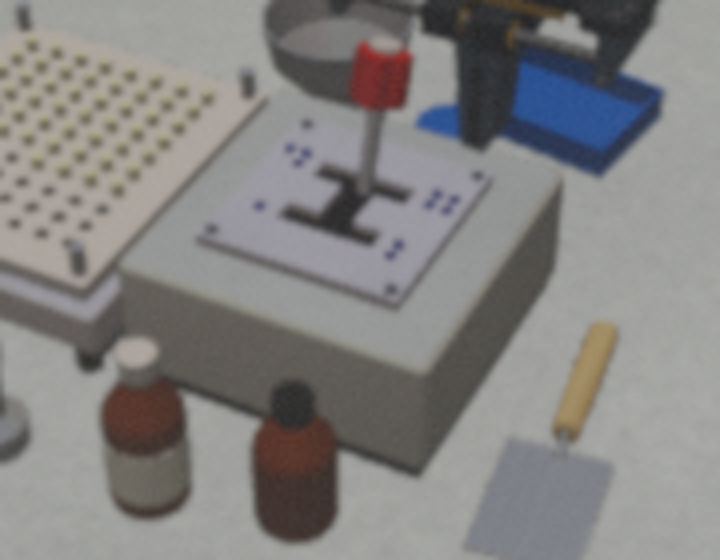

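Run:
```python
from workcell import robot
from h import *
robot.line_to(W(-.045,-.042,.146))
for x,v in ((-.01,.06),(.02,.03)):
    g=robot.line_to(W(x,-.042,.146),max_speed=v,guard=12)
    s=robot.state();print(g,s["time_s"],L(s["position"]),s["contact_force"])
    if g: break
snap(robot,"side","s6",(200,150,380,290),4);
```

```text
False 12.5917 [-0.01010736 -0.0419767   0.14585842] [-0.26138316  0.2637343  -0.28877244]
True 13.5 [ 0.0159767  -0.04179656  0.14500041] [-9.59644837 -2.67433969 11.90728315]
```

View pics/s6.png

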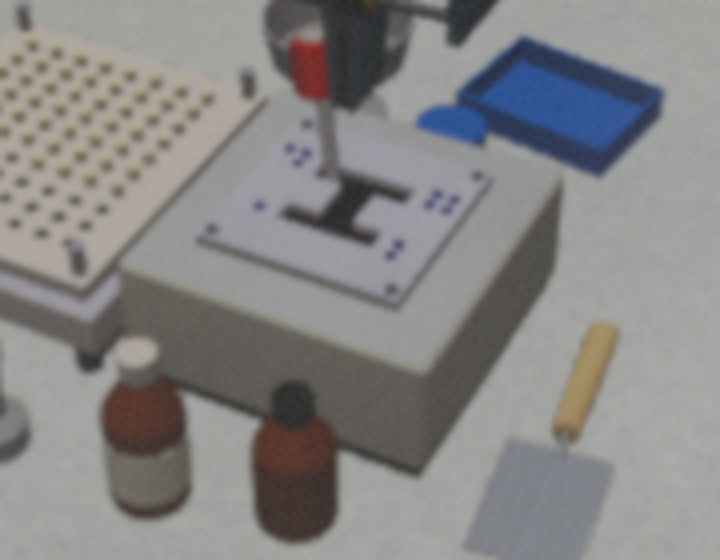

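Run:
```python
from workcell import robot
from h import *
robot.line_to(W(-.06,-.042,.146),max_speed=.08)
robot.line_to(W(-.08,-.042,.25))
robot.move_to([.30,-.42,.28],q())
s=robot.state();print(s["time_s"],L(s["position"]),s["contact_force"])
snap(robot,"side","s7",(200,150,380,290),4);snap(robot,"top","t7",(240,150,380,270),5); snap(robot,"top","t7full")
i=info("side"); 
for f in (.2,.215,.24,.268):
  print(f,[[((proj(info(n),W(*(lever(f,a,r)+[0,0,.02])))[0]-o)*k).round(0) for r in (.083,.133,.168)] for n,o,k in (("side",[200,150],4),("top",[240,150],5)) for a in (.29,)])
```

```text
16.9583 [-0.24652654 -0.39131859  0.27977903] [0.12535171 0.13225404 0.13349392]
0.2 [[array([343., 173.]), array([339.,  93.]), array([335.,  35.])], [array([386., 271.]), array([430., 239.]), array([463., 215.])]]
0.215 [[array([341., 173.]), array([336.,  93.]), array([332.,  35.])], [array([386., 268.]), array([429., 234.]), array([463., 209.])]]
0.24 [[array([338., 173.]), array([331.,  92.]), array([325.,  35.])], [array([386., 264.]), array([429., 227.]), array([462., 199.])]]
0.268 [[array([334., 172.]), array([325.,  92.]), array([318.,  35.])], [array([385., 259.]), array([428., 219.]), array([461., 188.])]]
```

View pics/s7.png

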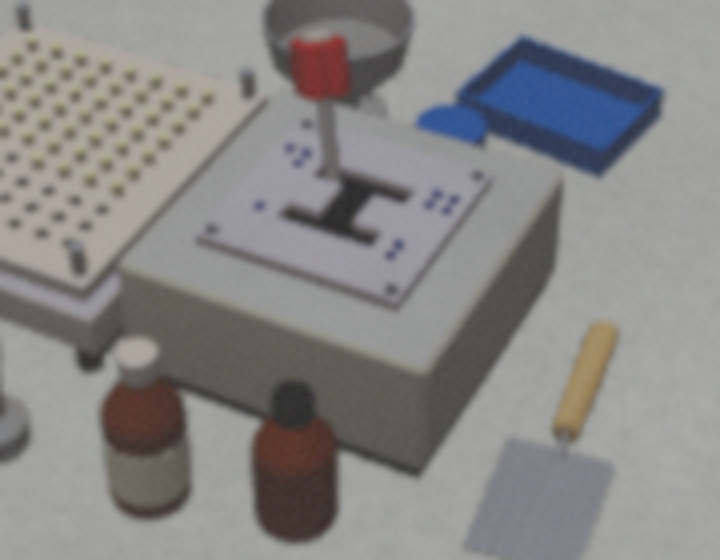

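View pics/t7.png

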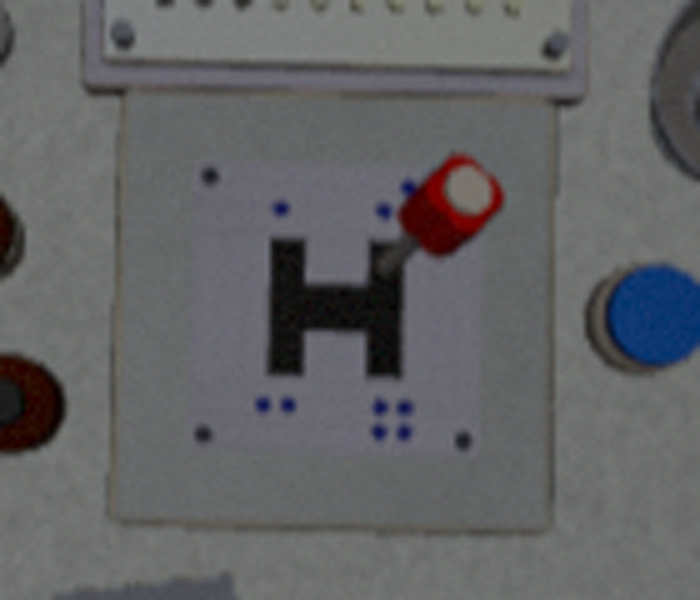

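View pics/t7full.png

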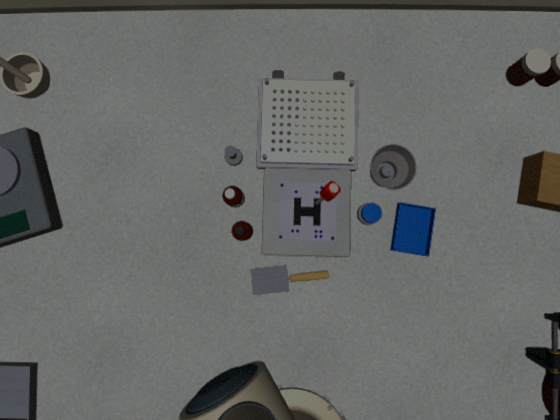

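Run:
```python
from h import *
i=info("top"); d=np.load("top0.npy")
u,v=240+468.5/5-.5,150+189.5/5-.5
oo,r=ray(i,[(u,v)]); ui,vi=int(round(u)),int(round(v))
p=L(oo+r[0]*np.median(d[vi-1:vi+2,ui-1:ui+2]))-[0,0,.02]; print(p,np.linalg.norm(p),"fore",np.arcsin(p[0]/np.linalg.norm(p)),"across",np.arctan2(-p[1],p[2]))
```

```text
[ 0.0448633  -0.04812682  0.15673791] 0.16998728702331875 fore 0.267085637648013 across 0.29791466781326964
```

Run:
```python
from workcell import robot
s=robot.state();print(s["time_s"],s["contact_force"],abs(s["qd"]).max())
robot.job_done()
```

```text
17.1083 [-0.44168662 -0.26911026 -0.37610103] 0.0037555550855475827
the job is handed in; nothing more can be done
```

The lever is in slot three and the job is handed in at 17.1 s of the 51 s allowed. No verdict was reported.

I kept the fingers shut and used them as a post. The lever started in slot two, leaning back about 0.25 rad. I pushed its back lobe forward to neutral, pushed the left lobe across to the right-hand outer stop, and pushed the back lobe forward until the 12 N guard tripped at the front stop. Then I backed the arm off and moved it well clear.

**Final position:** The last top picture and depth give fore about 0.267 rad (stop 0.268) and across about 0.298 rad.

**Knob:** Its cap measured 170 mm from the pivot at the end and 169 mm at the start. That is within measurement noise, so I take the knob to be down on its stem.

**Bystanders:** None looks moved when I compare the first and last top pictures by eye; I took no measured distances.

**One reading disagreed:** At the final stop the tool showed about 12 N upward as well as 10 N backward, and the fingers went about 12 mm further than I had calculated. I put the upward force down to the fingertips pressing on the sloping back of the tilted knob, but I did not confirm this. I have no explanation for the extra travel beyond the tips perhaps being slimmer than assumed. The force was back to zero after I withdrew, and the pictures show the lever at the stop.

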